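Mirror the shoe-cream shades for the customer

ROBOT

A 7-joint arm with a two-finger parallel gripper is mounted at the origin on the work surface. World frame = base frame: x ahead of the robot, y to its left, z up, the work surface at z = 0. Lengths are in m, angles in rad, forces in N, time in s.
With the tool pointing down it reaches from about 0.4 to 0.875 m from the base axis. Payload 19.3 kg.
Tool frame: the origin (TCP) lies midway between the tips of the shut fingers; the grasp point (between the pads) lies 19 mm behind it; z points along the fingers, y is the line along which they close (so a half turn about z gives the same grasp; the last joint's range is limited). The gripper opens to 85 mm and grips with 20 to 120 N. Pads are 22 mm wide; open, the fingers measure 114 mm over their backs; the gripper's body (76 mm by 85 mm) begins 54 mm behind the grasp point. The pads swing forward as they close: fully open they stand 13 mm farther back than shut.
Start: joints at [-1.34, 0.521, -0.036, 1.599, 0.021, 1.021, -0.113], TCP at [0.185, 0.597, 0.231] pointing down, gripper open.
Joint ranges: [-2.91, 2.91], [-0.3, 2.13], [-1.5, 1.42], [0.17, 2.43], [-1.26, 4.41], [0.16, 1.93], [-2.52, 2.52]. Speed limits (rad/s): [1.89, 1.89, 2.39, 2.39, 3.01, 3.01, 3.01].

INTERFACE

Orientations are given as [roll, pitch, yaw] about the fixed x, y, z axes, in that order (R = Rz(yaw) Ry(pitch) Rx(roll)).
In Python, from workcell import * gives the robot as it stands. The module is installed in compiled form; this text tells all that it offers.
- The arm moves only by the tool play_rows, never from a script. Its argument "deltas" is a list of rows, each a list of 7 numbers: the shift along the tool's x, y, z in units of 500 mm (1.0 is 500 mm), then the turn, a rotation vector about the tool's x, y, z in units of 120 degrees (1.0 is 120 degrees), then the closure, from 0 (fully open) to 1 (shut). A call has 1 to 10 rows; each row is the pose to reach, as a shift and turn from the pose commanded when the call began, along the tool's axes at that moment; what a row does not reach only later rows make up. A row lasts 1/10 s, in which the tool goes at most 50 mm and 8.59 degrees, less where a joint would pass 70% of its speed; a pose out of reach is approached as far as the arm can. A call with a number of a shift or a turn outside -1 to 1 is refused whole. A call with a gripper value outside its range is refused whole. The fingers move at their own pace and stop on an object; "newtons" is the grip in N (left out, the last holds). Time passes only in rows, so rows that repeat a pose let the fingers close. It gives the time, the measured TCP pose, the force, the opening and the grip force at its end, in the units of the state.
- observe(): the state, without advancing time (a new reading comes with each control period).
- grab_frame(name): name is "scene" or "top" or "wrist"; returns the picture (384x512x3 uint8, red, green, blue); there is no depth.
- get_calibration(name): a dict with "fovy" (degrees; the focal length in pixels is half the picture's height over the tangent of half this angle, whatever the lens; pixels are square), "cx", "cy" (the principal point, pixels), "k1" (the pictures are not rectified: a ray, as slopes to the right and down, at radius r is drawn at 1 + k1 r^2 times it, then the intrinsics apply), "xyz" and "rotation" of the camera in the world. Camera axes: x right, y down, z forward; pixel columns grow to the right and rows downward; lengths in m; the calibration is good to about 2 mm. A picture is of the moment at which its call begins: read the wrist's pose just before it. get_calibration takes no time and is no camera call; for the wrist camera it gives the pose at the moment of the call.
- job_done(): hands the job in; it is judged then, once.
The state is a dict: "clock": time; "qpos": joint angles; "qd": joint speeds; "joint_efforts": joint torques, N m; "position": TCP position; "tool_rot": TCP orientation; "force": force on the tool from outside, world axes, zero at the start; "moment": the same for the moment, N m; "grip_width": finger opening in m; "finger_force": force on a finger pad.
Only numpy, scipy, OpenCV 4.12 (cv2) and the standard library are available. Lean on these libraries where they do the work, as an engineer would, in place of code of your own. Each camera call takes 0.05 s, during which the arm holds its last target. There are 200 camera calls.

TASK

Move the four jars of shoe cream from the tiles on the dark stand into the pockets of the pale wooden tray, one jar to a pocket, in the reverse order: the jar that stood leftmost on the stand goes into the tray's rightmost pocket, and so on, so that the customer across the bench reads the row as you did. Leave every jar standing upright on its pocket's floor, released and at rest.

Things in the scene. Friction and masses are not known exactly. Their poses are not given: they have to be found in the camera images.
- jar_black_mid (a point): Jar of shoe cream, black with a black lid rimmed in brass: an upright cylinder 42 mm in diameter and 64 mm high, about 120 g, loose. The point is its centre, half-way up (32 mm above its underside); z up along the jar. At the start it stands on the tile of its own colour.
- jar_white_mid (a point): Jar of shoe cream, creamy white with a creamy white lid rimmed in brass: an upright cylinder 42 mm in diameter and 64 mm high, about 120 g, loose. The point is its centre, half-way up (32 mm above its underside); z up along the jar. At the start it stands on the tile of its own colour.
- jar_oxblood_mid (a point): Jar of shoe cream, dark red (oxblood) with a dark red (oxblood) lid rimmed in brass: an upright cylinder 42 mm in diameter and 64 mm high, about 120 g, loose. The point is its centre, half-way up (32 mm above its underside); z up along the jar. At the start it stands on the tile of its own colour.
- jar_tan_mid (a point): Jar of shoe cream, tan (orange-brown) with a tan (orange-brown) lid rimmed in brass: an upright cylinder 42 mm in diameter and 64 mm high, about 120 g, loose. The point is its centre, half-way up (32 mm above its underside); z up along the jar. At the start it stands on the tile of its own colour.
- tile_black: Flat black leather-sample tile, 88 mm (x) by 60 mm (y) by 8 mm thick, fixed on the dark stand; the jar of that colour starts on its middle (within 5 mm). Origin: centre of its underside. It stays there and so still shows where in the row its jar stood.
- tile_white: Flat creamy white leather-sample tile, 88 mm (x) by 60 mm (y) by 8 mm thick, fixed on the dark stand; the jar of that colour starts on its middle (within 5 mm). Origin: centre of its underside. It stays there and so still shows where in the row its jar stood.
- tile_oxblood: Flat dark red (oxblood) leather-sample tile, 88 mm (x) by 60 mm (y) by 8 mm thick, fixed on the dark stand; the jar of that colour starts on its middle (within 5 mm). Origin: centre of its underside. It stays there and so still shows where in the row its jar stood.
- tile_tan: Flat tan (orange-brown) leather-sample tile, 88 mm (x) by 60 mm (y) by 8 mm thick, fixed on the dark stand; the jar of that colour starts on its middle (within 5 mm). Origin: centre of its underside. It stays there and so still shows where in the row its jar stood.
- stand: Dark walnut board, fixed, 100 x 284 mm (x, y), 10 mm thick, with a 16 mm high stop at each end; it carries the four tiles in a row along its y axis, centred at y = +97.5, +32.5, -32.5, -97.5 mm (which tile is where varies). Tile tops are 18 mm above the origin. Origin: centre of its underside; +y to the robot's left, +x away from the robot, turned up to 17 degrees.
- tray: Pale wooden tray, fixed, 70 x 265 mm (x, y), beside the stand (left or right of it), with four open pockets, 60 mm square inside with a grey felt disc, in a row centred at x = 0, y = +97.5, +32.5, -32.5, -97.5 mm. Pocket floors 10 mm, tops of the 5 mm thick walls 18 mm above the origin. Origin: centre of its underside; +y to the robot's left, +x away from the robot, turned up to 17 degrees.
Not all that is in view belongs to the job. What is shaped like the part that bears jar_tan_mid but green is not meant.

How it is judged:
At the end, for the whole second after the job is handed in: Each jar is in the tray pocket that mirrors its tile's place on the stand (tile at y, jar at -y in the tray's frame): centre within 13 mm of the pocket's centre along x and y, at 42 mm +-4 mm above the tray's origin, tilted under 0.1 rad, slower than 0.02 m/s (((y of tile_black in the frame of stand between 0.0675 and 0.1275 m and y of jar_black_mid in the frame of tray between -0.1105 and -0.0845 m) or (y of tile_black in the frame of stand between 0.0025 and 0.0625 m and y of jar_black_mid in the frame of tray between -0.0455 and -0.0195 m) or (y of tile_black in the frame of stand between -0.0625 and -0.0025 m and y of jar_black_mid in the frame of tray between 0.0195 and 0.0455 m) or (y of tile_black in the frame of stand between -0.1275 and -0.0675 m and y of jar_black_mid in the frame of tray between 0.0845 and 0.1105 m)) and x of jar_black_mid in the frame of tray between -0.013 and 0.013 m and z of jar_black_mid in the frame of tray between 0.038 and 0.046 m and angle between each of jar_black_mid, jar_white_mid, jar_oxblood_mid, jar_tan_mid's own z axis and vertical below 0.1 rad and linear speed of each of jar_black, jar_white, jar_oxblood, jar_tan below 0.02 m/s and ((y of tile_white in the frame of stand between 0.0675 and 0.1275 m and y of jar_white_mid in the frame of tray between -0.1105 and -0.0845 m) or (y of tile_white in the frame of stand between 0.0025 and 0.0625 m and y of jar_white_mid in the frame of tray between -0.0455 and -0.0195 m) or (y of tile_white in the frame of stand between -0.0625 and -0.0025 m and y of jar_white_mid in the frame of tray between 0.0195 and 0.0455 m) or (y of tile_white in the frame of stand between -0.1275 and -0.0675 m and y of jar_white_mid in the frame of tray between 0.0845 and 0.1105 m)) and x of jar_white_mid in the frame of tray between -0.013 and 0.013 m and z of jar_white_mid in the frame of tray between 0.038 and 0.046 m and ((y of tile_oxblood in the frame of stand between 0.0675 and 0.1275 m and y of jar_oxblood_mid in the frame of tray between -0.1105 and -0.0845 m) or (y of tile_oxblood in the frame of stand between 0.0025 and 0.0625 m and y of jar_oxblood_mid in the frame of tray between -0.0455 and -0.0195 m) or (y of tile_oxblood in the frame of stand between -0.0625 and -0.0025 m and y of jar_oxblood_mid in the frame of tray between 0.0195 and 0.0455 m) or (y of tile_oxblood in the frame of stand between -0.1275 and -0.0675 m and y of jar_oxblood_mid in the frame of tray between 0.0845 and 0.1105 m)) and x of jar_oxblood_mid in the frame of tray between -0.013 and 0.013 m and z of jar_oxblood_mid in the frame of tray between 0.038 and 0.046 m and ((y of tile_tan in the frame of stand between 0.0675 and 0.1275 m and y of jar_tan_mid in the frame of tray between -0.1105 and -0.0845 m) or (y of tile_tan in the frame of stand between 0.0025 and 0.0625 m and y of jar_tan_mid in the frame of tray between -0.0455 and -0.0195 m) or (y of tile_tan in the frame of stand between -0.0625 and -0.0025 m and y of jar_tan_mid in the frame of tray between 0.0195 and 0.0455 m) or (y of tile_tan in the frame of stand between -0.1275 and -0.0675 m and y of jar_tan_mid in the frame of tray between 0.0845 and 0.1105 m)) and x of jar_tan_mid in the frame of tray between -0.013 and 0.013 m and z of jar_tan_mid in the frame of tray between 0.038 and 0.046 m); the robot touches nothing.
It also fails if it takes over 112 s, if anything falls off the work surface, if the arm or the gripper's body presses on something with over 40 N, if the wrist force passes 120 N, or if a joint passes its speed limit or range.

## Working session

There is one attempt and no reset: what is moved stays moved. The work goes in short steps, Python scripts to look and compute and a tool call to move; the robot and the scene stay as the last step left them, time stands still between calls to the robot, and variables do not carry over. Pictures are saved under pics/ and viewed, at most 14 in all, crops included, and the job is handed in when it is done.

Besides the shell and the picture viewer there is one more tool, called after "Emit:" by a JSON object that holds its "api" and its "payload", one argument or row to a line. play_rows: Moves the arm, as the interface text tells. Its arguments: {"type":"object","properties":{"deltas":{"type":"array"},"newtons":{"type":"number"}},"required":["deltas"]}

```bash
mkdir -p pics; python3 - <<'E'
from workcell import *
import cv2
print(observe())
for n in("top","scene"):
    print(n,get_calibration(n))
    cv2.imwrite(f"pics/{n}0.png",grab_frame(n)[:,:,::-1])
E
```

```text
{'clock': 0.0, 'qpos': array([-1.34018544,  0.52199239, -0.03630755,  1.59999461,  0.02120258,
        1.0211292 , -0.11277326]), 'qd': array([ 4.01844287e-04,  8.81857907e-05, -1.22260202e-03, -2.72483590e-04,
        4.59325544e-04,  7.38929424e-04,  2.31896092e-03]), 'joint_efforts': array([-1.86405041e-04, -9.27069855e+01,  1.97960861e+00, -3.69949043e+01,
        1.78214035e-02,  7.94960040e-03, -2.51611544e-05]), 'position': array([0.18513107, 0.59659528, 0.23074424]), 'tool_rot': array([-3.14045806e+00,  9.44447764e-05,  2.84078248e+00]), 'force': array([-0.31387368,  0.82962007, -0.2212807 ]), 'moment': array([ 0.03041435, -0.00461189, -0.02476065]), 'finger_force': 0.0, 'grip_width': 0.08554919391521282}
top {'fovy': 54.40774050973312, 'cx': 256.79460108695804, 'cy': 193.25647149292433, 'k1': 0.019663232338452158, 'xyz': array([ 0.5210634 , -0.00871157,  0.81634988]), 'rotation': array([-3.12303911,  0.01238073, -1.58370542])}
scene {'fovy': 51.466326731231945, 'cx': 252.1317140705927, 'cy': 193.59487814080322, 'k1': 0.02977449286083604, 'xyz': array([1.08741922, 0.55791039, 0.59615431]), 'rotation': array([-2.17494751,  0.00245232,  2.37733667])}
```

View pics/top0.png

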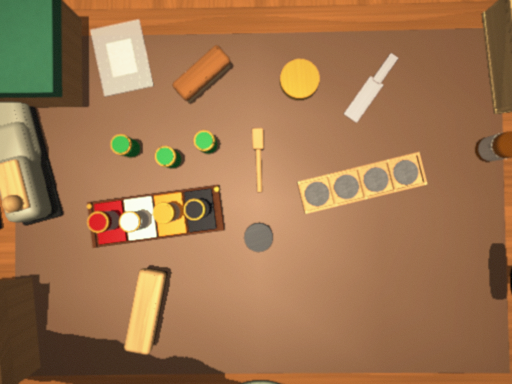

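View pics/scene0.png

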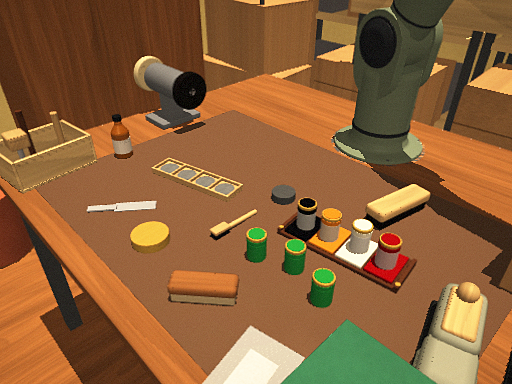

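The top view shows the stand at px (90–222, 190–245), its jars reading oxblood (98,222), white (130,221), tan (165,212), black (195,209). The tray is on the right, with felt discs at (317,193), (346,187), (376,180), (405,172). The three green jars at (121,145), (166,157), (204,141) are decoys, as are the yellow disc (300,78) and the dark disc (258,237).

```bash
cat > h.py <<'E'
from workcell import *
import numpy as np, cv2
from scipy.spatial.transform import Rotation as Ro
def K(c):
    f=192/np.tan(np.radians(c["fovy"]/2)); return np.array([[f,0,c["cx"]],[0,f,c["cy"]],[0,0,1.]])
def plane(px,z,c):
    u=cv2.undistortPoints(np.array(px,float).reshape(-1,1,2),K(c),np.array([c["k1"],0,0,0.]))[:,0]
    d=np.c_[u,np.ones(len(u))]@Ro.from_euler("xyz",c["rotation"]).as_matrix().T
    return c["xyz"]+d*((z-c["xyz"][2])/d[:,2])[:,None]
def pix(P,c):
    R=Ro.from_euler("xyz",c["rotation"]).as_matrix(); P=np.array(P,float).reshape(-1,3)
    return cv2.projectPoints(P,cv2.Rodrigues(R.T)[0],-R.T@c["xyz"],K(c),np.array([c["k1"],0,0,0.]))[0][:,0]
def step(xyz,yaw,base=None):
    """row (first 6 numbers) from the current pose to a tool-down pose"""
    o=observe() if base is None else base
    p=o["position"]; R=Ro.from_euler("xyz",o["tool_rot"])
    T=Ro.from_euler("xyz",[np.pi,0,yaw])
    return np.round(np.r_[R.inv().apply(np.array(xyz)-p)/.5,(R.inv()*T).as_rotvec()/np.radians(120)],4)
E
python3 - <<'E'
from h import *
c=get_calibration("top"); im=grab_frame("top"); hsv=cv2.cvtColor(im,cv2.COLOR_RGB2HSV)
# felt discs
g=((hsv[...,1]<60)&(hsv[...,2]>60)&(hsv[...,2]<150)).astype(np.uint8)
g[:,:295]=0;g[:,432:]=0;g[:150]=0;g[220:]=0
n,l,s,ce=cv2.connectedComponentsWithStats(g)
fe=[ce[i] for i in range(1,n) if s[i,4]>150]; fe=sorted(fe,key=lambda p:p[0])
F=plane(fe,.010,c); print("felt",np.round(fe,1).tolist(),np.round(F,4).tolist()); d=F[0]-F[-1]; print("pitch",np.linalg.norm(np.diff(F,axis=0),axis=1),"th",np.arctan2(-d[0],d[1]),F.mean(0))
# lids by Hough in enlarged crop
x0,y0,x1,y1=80,175,230,255
cr=cv2.resize(im[y0:y1,x0:x1],None,fx=5,fy=5,interpolation=cv2.INTER_CUBIC)
br=(hsv[y0:y1,x0:x1])
for nm,p in dict(ox=(98,222),wh=(130,221),tan=(165,212),bl=(195,209),edge=(222,190)).items(): print(nm,hsv[p[1],p[0]])
o=cv2.HoughCircles(cv2.medianBlur(cv2.cvtColor(cr,cv2.COLOR_RGB2GRAY),5),cv2.HOUGH_GRADIENT,1,100,param1=80,param2=15,minRadius=46,maxRadius=64)
for x,y,r in (o[0] if o is not None else []):
    cv2.circle(cr,(int(x),int(y)),int(r),(0,255,255),1)
    px=((x+.5)/5-.5+x0,(y+.5)/5-.5+y0); print(np.round(px,1),r/5,plane([px],.082,c)[0].round(4))
cv2.imwrite("pics/crop1.png",cr[:,:,::-1])
E
```

```text
felt [[406.1, 171.4]] [[0.5788, -0.3197, 0.01]]
pitch [] th -0.0 [ 0.57883162 -0.3196726   0.01      ]
ox [  0 209 221]
wh [ 35  12 252]
tan [ 23 177 251]
bl [14 41 81]
edge [ 13 115 207]
[ 97.3 221.5] 10.96 [0.4834 0.3146 0.082 ]
[194.1 208.9] 10.88 [0.5056 0.124  0.082 ]
[129.1 220.3] 10.0199995 [0.4849 0.2521 0.082 ]
[162.3 212.5] 10.7 [0.4994 0.1867 0.082 ]
[147.3 228.7] 9.32 [0.4679 0.2164 0.082 ]
```

View pics/crop1.png

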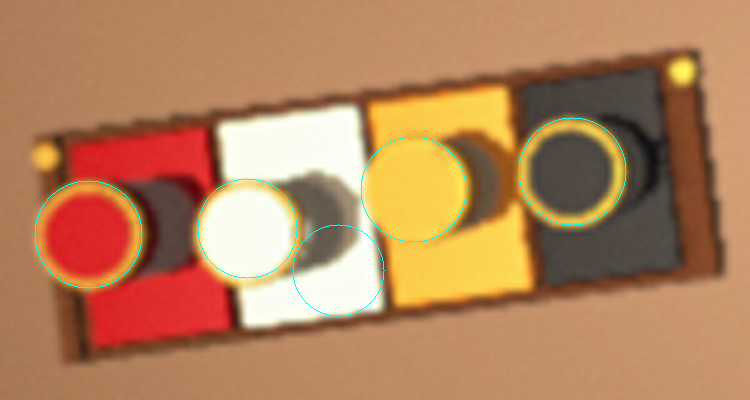

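The crop shows the four lids at crop px (88,234) oxblood, (248,228) white, (414,189) tan and (572,172) black, each over its own tile. The fifth circle is a false fit at the shadow edge. The tan jar in the row is the one meant, not the green ones. Next is the tray.

```bash
python3 - <<'E'
from h import *
c=get_calibration("top"); im=grab_frame("top")
x0,y0,x1,y1=290,145,440,220
cr=cv2.resize(im[y0:y1,x0:x1],None,fx=5,fy=5,interpolation=cv2.INTER_CUBIC)
hs=cv2.cvtColor(cr,cv2.COLOR_RGB2HSV)
m=((hs[...,1]<85)&(hs[...,2]<170)).astype(np.uint8)
m=cv2.morphologyEx(m,cv2.MORPH_OPEN,np.ones((25,25)))
n,l,s,ce=cv2.connectedComponentsWithStats(m)
P=[]
for i in range(1,n):
    if s[i,4]>2500:
        k,_=cv2.findContours((l==i).astype(np.uint8),cv2.RETR_EXTERNAL,cv2.CHAIN_APPROX_NONE)
        (x,y),r=cv2.minEnclosingCircle(k[0]); x,y=ce[i]; cv2.circle(cr,(int(x),int(y)),int(r),(0,255,255),1); P.append(((x+.5)/5-.5+x0,(y+.5)/5-.5+y0)); print(s[i],r)
P=sorted(P); F=plane(P,.01,c); print(np.round(P,1).tolist(),F.round(4).tolist())
d=F[0]-F[-1]; print("pitch",np.linalg.norm(np.diff(F,axis=0),axis=1),"th",np.arctan2(-d[0],d[1]),F.mean(0))
cv2.imwrite("pics/crop2.png",cr[:,:,::-1])
# row for pre-grasp above black jar
print(step([.5056,.124,.19],np.pi/2+.117))
E
```

```text
[  521    78   116   116 10908] 60.14787673950195
[  372   117   115   112 10658] 59.90070343017578
[  224   153   115   112 10494] 59.097984313964844
[   78   189   114   111 10420] 59.21403884887695
[[316.6, 193.5], [345.9, 186.3], [375.4, 179.2], [405.2, 171.8]] [[0.534, -0.1277, 0.01], [0.5485, -0.1909, 0.01], [0.5631, -0.2542, 0.01], [0.5779, -0.3178, 0.01]]
pitch [0.06479189 0.06496674 0.06531609] th 0.22680044574023525 [ 0.5558926  -0.22264106  0.01      ]
[-8.923e-01 -7.131e-01  8.250e-02 -3.000e-04  2.000e-04  5.505e-01]
```

View pics/crop2.png

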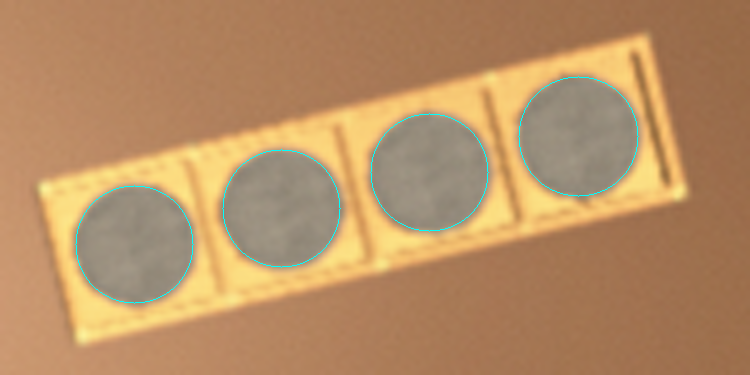

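Emit:
{"api": "play_rows", "payload": {
  "deltas": [
    [-0.892,-0.713,0.08,0,0,0.55,0],
    [-0.892,-0.713,0.08,0,0,0.55,0],
    [-0.892,-0.713,0.08,0,0,0.55,0],
    [-0.892,-0.713,0.08,0,0,0.55,0],
    [-0.892,-0.713,0.08,0,0,0.55,0],
    [-0.892,-0.713,0.08,0,0,0.55,0],
    [-0.892,-0.713,0.08,0,0,0.55,0],
    [-0.892,-0.713,0.08,0,0,0.55,0],
    [-0.892,-0.713,0.08,0,0,0.55,0],
    [-0.892,-0.713,0.08,0,0,0.55,0]
  ],
  "newtons": 40
}}

```text
clock: 1.2
position: [0.4658, 0.1824, 0.1963]
tool_rot: [3.141, -0.0, 1.689]
force: [0.9, 1.0, 0.4]
grip_width: 0.0852
finger_force: 0.0
```

```bash
python3 - <<'E'
from h import *
o=observe(); print(o["clock"],o["position"],o["tool_rot"],o["qpos"].round(2),step([.5056,.124,.19],np.pi/2+.117))
E
```

```text
1.2 [0.46575527 0.18240548 0.19633485] [ 3.14136342e+00 -1.04442767e-04  1.68916414e+00] [-0.75  0.39  0.33  1.97 -0.17  0.81 -0.2 ] [-1.254e-01  6.530e-02  1.270e-02  1.000e-04 -0.000e+00  7.000e-04]
```

Emit:
{"api": "play_rows", "payload": {
  "deltas": [
    [-0.125,0.065,0.013,0,0,0,0],
    [-0.125,0.065,0.013,0,0,0,0],
    [-0.125,0.065,0.013,0,0,0,0],
    [-0.125,0.065,0.013,0,0,0,0]
  ]
}}

```text
clock: 1.6
position: [0.5045, 0.1259, 0.1897]
tool_rot: [-3.141, -0.0, 1.688]
force: [0.0, 1.2, 0.9]
grip_width: 0.0858
finger_force: 0.0
```

```bash
python3 - <<'E'
from h import *
c=get_calibration("wrist"); o=observe(); im=grab_frame("wrist").copy()
for P in [(.5056,.124,.082),(.4994,.1867,.082),(.4849,.2521,.082)]:
    q=pix(P,c)[0]; print(q)
    if 0<q[0]<512 and 0<q[1]<384: cv2.circle(im,tuple(int(v) for v in q),4,(0,255,255),-1)
cv2.imwrite("pics/w1.png",im[:,:,::-1])
print(o["position"],o["tool_rot"],step([.5056,.124,.044],np.pi/2+.117))
E
```

```text
[259.34944614 191.4129346 ]
[260.93346323 117.62412433]
[252.21259558  28.07999965]
[0.50445497 0.12591951 0.18968979] [-3.14113181e+00 -1.36046643e-04  1.68819139e+00] [-5.600e-03  2.300e-03  2.915e-01 -2.000e-04 -2.000e-04  8.000e-04]
```

View pics/w1.png

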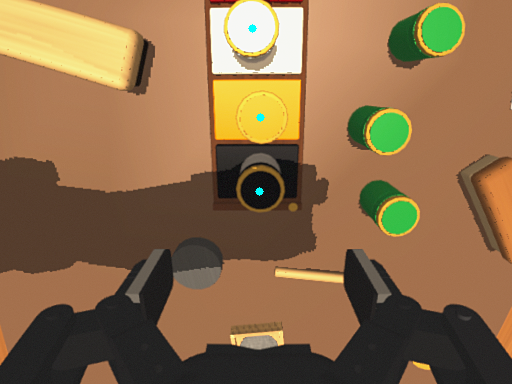

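The wrist view shows the predicted lid centres (cyan dots) falling on the lids: black (259,191), tan (261,118), white (252,28). The fingers straddle the row, so I can descend on black.

Emit:
{"api": "play_rows", "payload": {
  "deltas": [
    [-0.003,0.001,0.1,0,0,0,0],
    [-0.003,0.001,0.2,0,0,0,0],
    [-0.003,0.001,0.26,0,0,0,0],
    [-0.003,0.001,0.304,0,0,0,0],
    [-0.003,0.001,0.304,0,0,0,0],
    [-0.003,0.001,0.304,0,0,0,1],
    [-0.003,0.001,0.304,0,0,0,1],
    [-0.003,0.001,0.304,0,0,0,1],
    [-0.003,0.001,0.304,0,0,0,1],
    [-0.003,0.001,0.304,0,0,0,1]
  ],
  "newtons": 40
}}

```text
clock: 2.65
position: [0.506, 0.1249, 0.0392]
tool_rot: [3.14, -0.001, 1.689]
force: [-1.7, 1.4, 13.1]
grip_width: 0.0412
finger_force: 38.7
```

```bash
python3 - <<'E'
from h import *
o=observe(); print(o["clock"],o["position"],o["tool_rot"],o["grip_width"],o["finger_force"],o["force"])
p=o["position"]; off=p-np.array([.5056,.124,p[2]]); print("off",off)
y=np.pi/2+.227
print("up",step([p[0],p[1],.16],np.pi/2+.117)); print("over",step([.534,-.1277,.16],y))
E
```

```text
2.65 [0.50598985 0.12488339 0.03922478] [ 3.13969510e+00 -8.51468318e-04  1.68903922e+00] 0.041212902891971284 38.6883008480072 [-1.69333214  1.39832396 13.10416133]
off [0.00038985 0.00088339 0.        ]
up [ 2.000e-04  5.000e-04 -2.415e-01  9.000e-04 -4.000e-04  6.000e-04]
over [-5.08e-01 -3.50e-03 -2.42e-01  9.00e-04 -4.00e-04 -5.19e-02]
```

Emit:
{"api": "play_rows", "payload": {
  "deltas": [
    [0,0,-0.1,0,0,0,1],
    [0,0,-0.2,0,0,0,1],
    [-0.08,0,-0.24,0,0,-0.01,1],
    [-0.18,-0.001,-0.24,0,0,-0.03,1],
    [-0.28,-0.002,-0.24,0,0,-0.05,1],
    [-0.38,-0.003,-0.24,0,0,-0.052,1],
    [-0.46,-0.003,-0.24,0,0,-0.052,1],
    [-0.508,-0.003,-0.24,0,0,-0.052,1],
    [-0.508,-0.003,-0.24,0,0,-0.052,1],
    [-0.508,-0.003,-0.24,0,0,-0.052,1]
  ]
}}

```text
clock: 3.65
position: [0.5337, -0.1281, 0.1583]
tool_rot: [3.141, -0.0, 1.797]
force: [-0.6, 0.3, -0.3]
grip_width: 0.0413
finger_force: 41.4
```

```bash
python3 - <<'E'
from h import *
o=observe(); print(o["clock"],o["position"],o["tool_rot"],o["grip_width"],o["finger_force"],o["force"])
print(step([.534,-.1277,.0315],np.pi/2+.227))
c=get_calibration("wrist"); cv2.imwrite("pics/w2.png",grab_frame("wrist")[:,:,::-1])
E
```

```text
3.65 [ 0.53370317 -0.12812078  0.15831235] [ 3.14101934e+00 -8.14719539e-05  1.79682595e+00] 0.041320608525480154 41.38849139213562 [-0.57238824  0.2938218  -0.30469846]
[ 0.0007  0.0006  0.2536  0.0003 -0.     -0.0005]
```

View pics/w2.png

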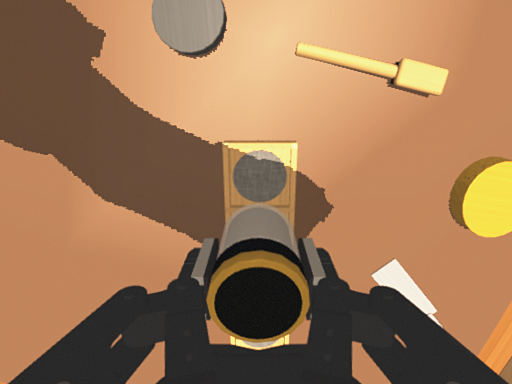

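The black jar is held upright, lid at (259,295), with one felt disc visible at (260,175). I'll check that this disc is pocket 1.

```bash
python3 - <<'E'
from h import *
c=get_calibration("wrist")
print(pix([(.534,-.1277,.01),(.5485,-.1909,.01),(.534,-.1277,.20)],c), c["xyz"],plane([(260,175)],.01,c))
E
```

```text
[[258.1865174  177.03544156]
 [258.05258729 235.59887061]
 [259.09393491 304.83726167]] [ 0.51482591 -0.04747074  0.30089088] [[ 0.53528341 -0.12524392  0.01      ]]
```

Emit:
{"api": "play_rows", "payload": {
  "deltas": [
    [0,0,0.09,0,0,0,1],
    [0,0,0.17,0,0,0,1],
    [0,0,0.22,0,0,0,1],
    [0,0,0.24,0,0,0,1],
    [0,0,0.252,0,0,0,1],
    [0,0,0.252,0,0,0,1],
    [0,0,0.252,0,0,0,0],
    [0,0,0.252,0,0,0,0],
    [0,0,0.252,0,0,0,0],
    [0,0,0.252,0,0,0,0]
  ]
}}

```text
clock: 4.7
position: [0.534, -0.1281, 0.0323]
tool_rot: [3.141, 0.0, 1.798]
force: [0.0, -0.3, -0.9]
grip_width: 0.0854
finger_force: 0.0
```

```bash
python3 - <<'E'
from h import *
o=observe(); p=o["position"]; print(o["clock"],p,o["grip_width"],o["finger_force"],o["force"])
print("up",step([p[0],p[1],.16],np.pi/2+.227)); print("tan",step([.4994,.1867,.16],np.pi/2+.117))
E
```

```text
4.7 [ 0.533994   -0.1280633   0.03231561] 0.08540069892540726 0.0 [ 0.00490522 -0.27390763 -0.9080907 ]
up [-1.000e-04  2.000e-04 -2.554e-01  3.000e-04  1.000e-04 -0.000e+00]
tan [ 6.289e-01  7.440e-02 -2.555e-01  3.000e-04  1.000e-04  5.250e-02]
```

Emit:
{"api": "play_rows", "payload": {
  "deltas": [
    [0,0,-0.09,0,0,0,0],
    [0,0,-0.18,0,0,0,0],
    [0.06,0,-0.25,0,0,0.01,0],
    [0.16,0.02,-0.256,0,0,0.03,0],
    [0.26,0.03,-0.256,0,0,0.05,0],
    [0.36,0.045,-0.256,0,0,0.052,0],
    [0.455,0.055,-0.256,0,0,0.052,0],
    [0.55,0.065,-0.256,0,0,0.052,0],
    [0.629,0.074,-0.256,0,0,0.052,0],
    [0.629,0.074,-0.256,0,0,0.052,0]
  ]
}}

```text
clock: 5.7
position: [0.4978, 0.1925, 0.1597]
tool_rot: [-3.141, -0.002, 1.696]
force: [-0.6, -1.5, 0.5]
grip_width: 0.0859
finger_force: 0.0
```

```bash
python3 - <<'E'
from h import *
c=get_calibration("wrist"); o=observe(); im=grab_frame("wrist").copy()
for P in [(.4994,.1867,.082),(.4849,.2521,.082),(.4834,.3146,.082)]:
    q=pix(P,c)[0]; print(q); cv2.circle(im,tuple(int(v) for v in q),4,(0,255,255),-1)
t=grab_frame("top")[145:220,290:440]
t=cv2.resize(t,(512,256)); cv2.imwrite("pics/w3.png",np.vstack([im,t])[:,:,::-1][:600])
print(o["clock"],o["position"],step([.4994,.1867,.038],np.pi/2+.117))
E
```

```text
[259.34723357 208.55182939]
[250.79842699 121.74335051]
[259.77017711  27.14808815]
5.7 [0.49780482 0.19252579 0.15973481] [-1.200e-03  1.000e-03  2.438e-01  0.000e+00  1.000e-04  1.300e-03]
```

View pics/w3.png

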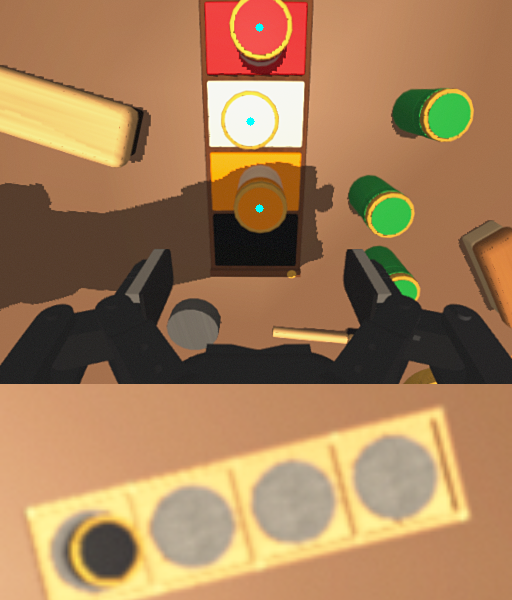

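The wrist view shows tan's lid at (260,208) under its cyan dot, and white and red match theirs too. The top crop shows the black jar inside pocket 1.

Emit:
{"api": "play_rows", "payload": {
  "deltas": [
    [-0.001,0.001,0.09,0,0,0,0],
    [-0.001,0.001,0.18,0,0,0,0],
    [-0.001,0.001,0.23,0,0,0,0],
    [-0.001,0.001,0.243,0,0,0,0],
    [-0.001,0.001,0.243,0,0,0,0],
    [-0.001,0.001,0.243,0,0,0,1],
    [-0.001,0.001,0.243,0,0,0,1],
    [-0.001,0.001,0.243,0,0,0,1],
    [-0.001,0.001,0.243,0,0,0,1],
    [-0.001,0.001,0.243,0,0,0,1]
  ],
  "newtons": 40
}}

```text
clock: 6.8
position: [0.5002, 0.1866, 0.0395]
tool_rot: [3.14, -0.001, 1.689]
force: [-1.2, -1.1, 12.4]
grip_width: 0.0411
finger_force: 38.7
```

```bash
python3 - <<'E'
from h import *
o=observe(); p=o["position"]; print(o["clock"],p,o["tool_rot"],o["grip_width"],o["finger_force"],o["force"])
print("over",step([.5485,-.1909,.16],np.pi/2+.227))
E
```

```text
6.8 [0.50016081 0.18655018 0.03949191] [ 3.14009105e+00 -6.76642464e-04  1.68882873e+00] 0.0411497070225632 38.702863454818726 [-1.22592797 -1.08942744 12.40874886]
over [-7.609e-01  7.500e-03 -2.415e-01  7.000e-04 -3.000e-04 -5.200e-02]
```

Emit:
{"api": "play_rows", "payload": {
  "deltas": [
    [0,0,-0.1,0,0,0,1],
    [0,0,-0.2,0,0,0,1],
    [-0.08,0,-0.24,0,0,-0.01,1],
    [-0.175,0.001,-0.24,0,0,-0.03,1],
    [-0.27,0.002,-0.24,0,0,-0.05,1],
    [-0.37,0.003,-0.24,0,0,-0.052,1],
    [-0.47,0.004,-0.24,0,0,-0.052,1],
    [-0.57,0.005,-0.24,0,0,-0.052,1],
    [-0.67,0.006,-0.24,0,0,-0.052,1],
    [-0.761,0.007,-0.24,0,0,-0.052,1]
  ]
}}

```text
clock: 7.8
position: [0.5478, -0.1936, 0.159]
tool_rot: [3.141, 0.0, 1.797]
force: [-0.1, 1.0, -2.2]
grip_width: 0.041
finger_force: 41.3
```

Emit:
{"api": "play_rows", "payload": {
  "deltas": [
    [0,0,0,0,0,0,1],
    [0,0,0,0,0,0,1]
  ]
}}

```text
clock: 8.0
position: [0.5476, -0.1922, 0.1586]
tool_rot: [3.142, 0.0, 1.796]
force: [-0.1, 0.2, -1.2]
grip_width: 0.0408
finger_force: 41.3
```

```bash
python3 - <<'E'
from h import *
o=observe(); p=o["position"]; print(o["clock"],p,o["grip_width"],o["finger_force"],o["force"])
print(step([.5485,-.1909,.0315],np.pi/2+.227))
E
```

```text
8.0 [ 0.54755952 -0.19223226  0.1585681 ] 0.040840513636168294 41.30917310714722 [-0.13648277  0.24720241 -1.17072404]
[ 2.200e-03  2.400e-03  2.541e-01  0.000e+00  1.000e-04 -1.100e-03]
```

Emit:
{"api": "play_rows", "payload": {
  "deltas": [
    [0.002,0.002,0.09,0,0,0,1],
    [0.002,0.002,0.17,0,0,0,1],
    [0.002,0.002,0.22,0,0,0,1],
    [0.002,0.002,0.24,0,0,0,1],
    [0.002,0.002,0.252,0,0,0,1],
    [0.002,0.002,0.252,0,0,0,1],
    [0.002,0.002,0.252,0,0,0,0],
    [0.002,0.002,0.252,0,0,0,0],
    [0.002,0.002,0.252,0,0,0,0],
    [0.002,0.002,0.252,0,0,0,0]
  ]
}}

```text
clock: 9.0
position: [0.5489, -0.19, 0.0329]
tool_rot: [3.141, 0.0, 1.798]
force: [0.1, -1.0, -0.7]
grip_width: 0.0852
finger_force: 0.0
```

```bash
python3 - <<'E'
from h import *
o=observe(); p=o["position"]; print(o["clock"],p,o["grip_width"],o["finger_force"],o["force"])
print("white",step([.4849,.2521,.16],np.pi/2+.117))
E
```

```text
9.0 [ 0.54890748 -0.19001943  0.03285683] 0.08523050853429763 0.0 [ 0.13757976 -0.97027108 -0.74516281]
white [ 8.903e-01  7.440e-02 -2.545e-01  3.000e-04  1.000e-04  5.250e-02]
```

Emit:
{"api": "play_rows", "payload": {
  "deltas": [
    [0,0,-0.1,0,0,0,0],
    [0,0,-0.2,0,0,0,0],
    [0.08,0.005,-0.255,0,0,0.01,0],
    [0.18,0.015,-0.255,0,0,0.03,0],
    [0.28,0.025,-0.255,0,0,0.05,0],
    [0.38,0.03,-0.255,0,0,0.052,0],
    [0.48,0.04,-0.255,0,0,0.052,0],
    [0.58,0.05,-0.255,0,0,0.052,0],
    [0.68,0.06,-0.255,0,0,0.052,0],
    [0.78,0.066,-0.255,0,0,0.052,0]
  ]
}}

```text
clock: 10.0
position: [0.4928, 0.1982, 0.1602]
tool_rot: [3.141, -0.0, 1.689]
force: [1.4, -0.2, -0.3]
grip_width: 0.0854
finger_force: 0.0
```

```bash
python3 - <<'E'
from h import *
print(step([.4849,.2521,.16],np.pi/2+.117))
E
```

```text
[ 1.09e-01 -3.00e-03  5.00e-04  3.00e-04 -1.00e-04  5.00e-04]
```

Emit:
{"api": "play_rows", "payload": {
  "deltas": [
    [0.06,-0.002,0,0,0,0,0],
    [0.109,-0.003,0,0,0,0,0],
    [0.109,-0.003,0,0,0,0,0],
    [0.109,-0.003,0,0,0,0,0]
  ]
}}

```text
clock: 10.4
position: [0.4853, 0.25, 0.1599]
tool_rot: [3.142, 0.0, 1.69]
force: [0.1, -0.5, 0.2]
grip_width: 0.0857
finger_force: 0.0
```

```bash
python3 - <<'E'
from h import *
o=observe(); print(o["clock"],o["position"],step([.4849,.2521,.038],np.pi/2+.117))
E
```

```text
10.4 [0.48525972 0.24995831 0.15988885] [ 4.400e-03 -2.000e-04  2.438e-01  0.000e+00  1.000e-04  8.000e-04]
```

Emit:
{"api": "play_rows", "payload": {
  "deltas": [
    [0.003,0,0.09,0,0,0,0],
    [0.003,0,0.18,0,0,0,0],
    [0.003,0,0.23,0,0,0,0],
    [0.003,0,0.243,0,0,0,0],
    [0.003,0,0.243,0,0,0,0],
    [0.003,0,0.243,0,0,0,1],
    [0.003,0,0.243,0,0,0,1],
    [0.003,0,0.243,0,0,0,1],
    [0.003,0,0.243,0,0,0,1],
    [0.003,0,0.243,0,0,0,1]
  ],
  "newtons": 40
}}

```text
clock: 11.4
position: [0.4856, 0.2518, 0.0395]
tool_rot: [3.14, -0.001, 1.689]
force: [-3.1, -0.7, 13.0]
grip_width: 0.0414
finger_force: 38.8
```

```bash
python3 - <<'E'
from h import *
o=observe(); p=o["position"]; print(o["clock"],p,o["grip_width"],o["finger_force"],o["force"])
print("over",step([.5631,-.2542,.16],np.pi/2+.227))
E
```

```text
11.4 [0.48564721 0.25183908 0.03953626] 0.041405465057708264 38.758074045181274 [-3.10952561 -0.68021688 13.02044931]
over [-1.0231e+00  3.5000e-02 -2.4180e-01  6.0000e-04 -4.0000e-04 -5.2000e-02]
```

Emit:
{"api": "play_rows", "payload": {
  "deltas": [
    [0,0,-0.1,0,0,0,1],
    [0,0,-0.2,0,0,0,1],
    [-0.08,0,-0.24,0,0,-0.01,1],
    [-0.18,0.005,-0.24,0,0,-0.03,1],
    [-0.28,0.01,-0.24,0,0,-0.05,1],
    [-0.38,0.015,-0.24,0,0,-0.052,1],
    [-0.48,0.018,-0.24,0,0,-0.052,1],
    [-0.58,0.02,-0.24,0,0,-0.052,1],
    [-0.68,0.024,-0.24,0,0,-0.052,1],
    [-0.78,0.027,-0.24,0,0,-0.052,1]
  ]
}}

```text
clock: 12.4
position: [0.5446, -0.1359, 0.159]
tool_rot: [3.141, 0.0, 1.798]
force: [1.4, 0.1, -1.7]
grip_width: 0.0412
finger_force: 41.3
```

```bash
python3 - <<'E'
from h import *
print(step([.5631,-.2542,.16],np.pi/2+.227))
E
```

```text
[-2.39e-01 -1.72e-02 -1.90e-03  4.00e-04  1.00e-04  1.00e-04]
```

Emit:
{"api": "play_rows", "payload": {
  "deltas": [
    [-0.1,-0.007,0,0,0,0,1],
    [-0.19,-0.014,0,0,0,0,1],
    [-0.239,-0.017,0,0,0,0,1],
    [-0.239,-0.017,0,0,0,0,1],
    [-0.239,-0.017,0,0,0,0,1]
  ]
}}

```text
clock: 12.9
position: [0.5629, -0.2524, 0.1585]
tool_rot: [3.142, -0.0, 1.797]
force: [-0.5, 1.1, -1.2]
grip_width: 0.0412
finger_force: 41.3
```

```bash
python3 - <<'E'
from h import *
o=observe(); print(o["clock"],o["position"],step([.5631,-.2542,.0315],np.pi/2+.227))
E
```

```text
12.9 [ 0.56285395 -0.25242944  0.15850208] [-3.60e-03 -3.00e-04  2.54e-01  0.00e+00 -1.00e-04 -4.00e-04]
```

Emit:
{"api": "play_rows", "payload": {
  "deltas": [
    [-0.002,0,0.09,0,0,0,1],
    [-0.002,0,0.17,0,0,0,1],
    [-0.002,0,0.22,0,0,0,1],
    [-0.002,0,0.24,0,0,0,1],
    [-0.002,0,0.253,0,0,0,1],
    [-0.002,0,0.253,0,0,0,1],
    [-0.002,0,0.253,0,0,0,0],
    [-0.002,0,0.253,0,0,0,0],
    [-0.002,0,0.253,0,0,0,0],
    [-0.002,0,0.253,0,0,0,0]
  ]
}}

```text
clock: 13.9
position: [0.5635, -0.2533, 0.0323]
tool_rot: [3.141, 0.0, 1.798]
force: [-0.0, -0.5, 0.3]
grip_width: 0.0851
finger_force: 0.0
```

```bash
python3 - <<'E'
from h import *
o=observe(); p=o["position"]; print(o["clock"],p,o["grip_width"],o["finger_force"],o["force"])
print("ox",step([.4834,.3146,.16],np.pi/2+.117))
E
```

```text
13.9 [ 0.56352332 -0.25325424  0.03229554] 0.0850747709947094 0.0 [-0.01680389 -0.54825138  0.26263373]
ox [ 1.1426e+00  9.9600e-02 -2.5570e-01  3.0000e-04  1.0000e-04  5.2500e-02]
```

Emit:
{"api": "play_rows", "payload": {
  "deltas": [
    [0,0,-0.1,0,0,0,0],
    [0,0,-0.2,0,0,0,0],
    [0.08,0.005,-0.255,0,0,0.01,0],
    [0.18,0.015,-0.255,0,0,0.03,0],
    [0.28,0.025,-0.255,0,0,0.05,0],
    [0.38,0.03,-0.255,0,0,0.052,0],
    [0.48,0.04,-0.255,0,0,0.052,0],
    [0.58,0.05,-0.255,0,0,0.052,0],
    [0.68,0.06,-0.255,0,0,0.052,0],
    [0.78,0.068,-0.255,0,0,0.052,0]
  ]
}}

```text
clock: 14.9
position: [0.5084, 0.135, 0.1597]
tool_rot: [3.141, -0.0, 1.689]
force: [0.6, 0.5, -0.2]
grip_width: 0.0854
finger_force: 0.0
```

```bash
python3 - <<'E'
from h import *
print(step([.4834,.3146,.16],np.pi/2+.117))
E
```

```text
[ 3.626e-01 -7.400e-03 -5.000e-04  3.000e-04 -1.000e-04  5.000e-04]
```

Emit:
{"api": "play_rows", "payload": {
  "deltas": [
    [0.1,-0.002,0,0,0,0,0],
    [0.2,-0.004,0,0,0,0,0],
    [0.3,-0.006,0,0,0,0,0],
    [0.362,-0.007,0,0,0,0,0],
    [0.362,-0.007,0,0,0,0,0],
    [0.362,-0.007,0,0,0,0,0]
  ]
}}

```text
clock: 15.5
position: [0.4839, 0.3124, 0.1593]
tool_rot: [-3.142, 0.0, 1.69]
force: [1.0, -0.3, 0.4]
grip_width: 0.0854
finger_force: 0.0
```

```bash
python3 - <<'E'
from h import *
o=observe(); print(o["clock"],o["position"],step([.4834,.3146,.038],np.pi/2+.117))
E
```

```text
15.5 [0.48388209 0.312447   0.15928998] [ 4.500e-03 -4.000e-04  2.426e-01 -0.000e+00  2.000e-04  1.000e-03]
```

Emit:
{"api": "play_rows", "payload": {
  "deltas": [
    [0.003,0,0.09,0,0,0,0],
    [0.003,0,0.18,0,0,0,0],
    [0.003,0,0.23,0,0,0,0],
    [0.003,0,0.242,0,0,0,0],
    [0.003,0,0.242,0,0,0,0],
    [0.003,0,0.242,0,0,0,1],
    [0.003,0,0.242,0,0,0,1],
    [0.003,0,0.242,0,0,0,1],
    [0.003,0,0.242,0,0,0,1],
    [0.003,0,0.242,0,0,0,1]
  ],
  "newtons": 40
}}

```text
clock: 16.5
position: [0.4843, 0.3142, 0.0396]
tool_rot: [3.14, -0.001, 1.689]
force: [-2.9, -1.2, 13.0]
grip_width: 0.0411
finger_force: 38.8
```

```bash
python3 - <<'E'
from h import *
o=observe(); p=o["position"]; print(o["clock"],p,o["grip_width"],o["finger_force"],o["force"])
print("over",step([.5779,-.3178,.16],np.pi/2+.227))
E
```

```text
16.5 [0.48433496 0.31418421 0.03957262] 0.04114245346617108 38.847768902778625 [-2.88865345 -1.24571913 12.96053761]
over [-1.277e+00  3.710e-02 -2.420e-01  6.000e-04 -4.000e-04 -5.200e-02]
```

Emit:
{"api": "play_rows", "payload": {
  "deltas": [
    [0,0,-0.1,0,0,0,1],
    [0,0,-0.2,0,0,0,1],
    [-0.08,0,-0.24,0,0,-0.01,1],
    [-0.18,0.005,-0.24,0,0,-0.03,1],
    [-0.28,0.01,-0.24,0,0,-0.05,1],
    [-0.38,0.013,-0.24,0,0,-0.052,1],
    [-0.48,0.015,-0.24,0,0,-0.052,1],
    [-0.58,0.018,-0.24,0,0,-0.052,1],
    [-0.68,0.02,-0.24,0,0,-0.052,1],
    [-0.78,0.023,-0.24,0,0,-0.052,1]
  ]
}}

```text
clock: 17.5
position: [0.5412, -0.0739, 0.159]
tool_rot: [3.141, 0.0, 1.798]
force: [1.4, 0.8, -0.8]
grip_width: 0.0409
finger_force: 41.4
```

```bash
python3 - <<'E'
from h import *
print(step([.5779,-.3178,.16],np.pi/2+.227))
E
```

```text
[-4.918e-01 -3.840e-02 -2.100e-03  4.000e-04  0.000e+00  1.000e-04]
```

Emit:
{"api": "play_rows", "payload": {
  "deltas": [
    [-0.1,-0.008,0,0,0,0,1],
    [-0.2,-0.016,0,0,0,0,1],
    [-0.3,-0.023,0,0,0,0,1],
    [-0.4,-0.031,0,0,0,0,1],
    [-0.46,-0.036,0,0,0,0,1],
    [-0.491,-0.038,0,0,0,0,1],
    [-0.491,-0.038,0,0,0,0,1],
    [-0.491,-0.038,0,0,0,0,1]
  ]
}}

```text
clock: 18.3
position: [0.578, -0.3143, 0.1583]
tool_rot: [3.142, -0.001, 1.798]
force: [-0.4, 1.0, -0.9]
grip_width: 0.041
finger_force: 41.4
```

```bash
python3 - <<'E'
from h import *
o=observe(); print(o["clock"],o["position"],step([.5779,-.3178,.0315],np.pi/2+.227))
E
```

```text
18.3 [ 0.57803738 -0.31433495  0.15834888] [-6.900e-03 -1.800e-03  2.537e-01  0.000e+00 -4.000e-04  2.000e-04]
```

Emit:
{"api": "play_rows", "payload": {
  "deltas": [
    [-0.005,-0.001,0.09,0,0,0,1],
    [-0.005,-0.001,0.17,0,0,0,1],
    [-0.005,-0.001,0.22,0,0,0,1],
    [-0.005,-0.001,0.24,0,0,0,1],
    [-0.005,-0.001,0.253,0,0,0,1],
    [-0.005,-0.001,0.253,0,0,0,1],
    [-0.005,-0.001,0.253,0,0,0,0],
    [-0.005,-0.001,0.253,0,0,0,0],
    [-0.005,-0.001,0.253,0,0,0,0],
    [-0.005,-0.001,0.253,0,0,0,0]
  ]
}}

```text
clock: 19.3
position: [0.5782, -0.318, 0.0323]
tool_rot: [3.141, 0.0, 1.798]
force: [-0.6, 0.4, 0.4]
grip_width: 0.085
finger_force: 0.0
```

Emit:
{"api": "play_rows", "payload": {
  "deltas": [
    [0,0,-0.1,0,0,0,0],
    [0,0,-0.2,0,0,0,0],
    [0,0,-0.3,0,0,0,0],
    [0.1,0,-0.3,0,0,0,0],
    [0.2,0,-0.3,0,0,0,0],
    [0.3,0,-0.3,0,0,0,0],
    [0.4,0,-0.3,0,0,0,0],
    [0.5,0,-0.3,0,0,0,0],
    [0.6,0,-0.3,0,0,0,0],
    [0.6,0,-0.3,0,0,0,0]
  ]
}}

```text
clock: 20.3
position: [0.5095, -0.0189, 0.1819]
tool_rot: [-3.142, -0.003, 1.806]
force: [0.4, -1.5, 0.3]
grip_width: 0.0855
finger_force: 0.0
```

```bash
python3 - <<'E'
from h import *
c=get_calibration("top"); im=grab_frame("top"); x0,y0=290,145
cr=cv2.resize(im[y0:220,x0:440],None,fx=5,fy=5,interpolation=cv2.INTER_CUBIC)
for P in [(.534,-.1277,.074),(.5485,-.1909,.074),(.5631,-.2542,.074),(.5779,-.3178,.074)]:
    q=(pix(P,c)[0]-[x0,y0]+.5)*5-.5; print(q); cv2.circle(cr,tuple(int(v) for v in q),int(5*373*.021/.742),(0,255,255),1)
s=cv2.resize(grab_frame("scene")[140:220,120:270],(375,200))
cr=np.vstack([cr,np.pad(s,((0,0),(0,375),(0,0)))])
cv2.imwrite("pics/end.png",cr[:,:,::-1]); print(observe()["clock"])
E
```

```text
[158.77738916 241.45404212]
[318.34778958 202.74330063]
[478.80966572 163.64374441]
[640.82192246 123.85703038]
20.4
```

View pics/end.png

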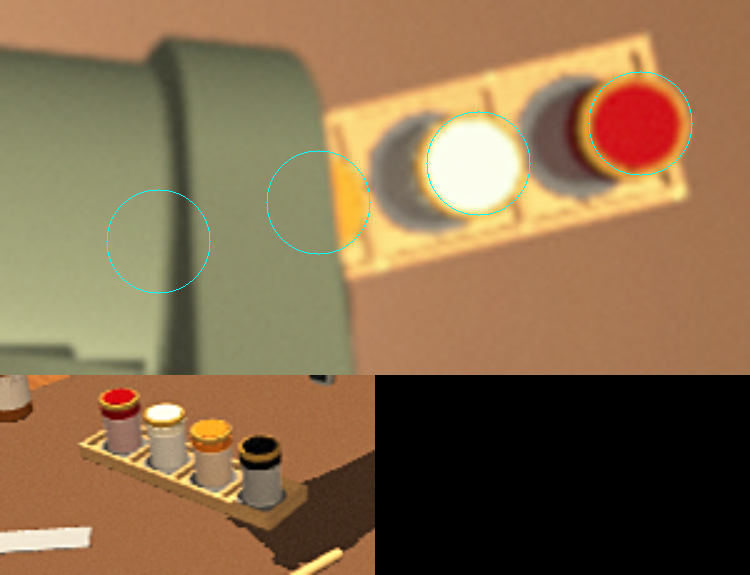

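White (475,165) and red (635,125) sit within about 1–2 mm of the predicted positions. The scene inset shows all four jars upright, one per pocket, in the order black, tan, white, oxblood.

```bash
python3 -c "
from workcell import *
print(job_done())"
```

```text
the job is handed in; nothing more can be done
None
```

All four jars are upright in the tray in mirrored order (black, tan, white, oxblood from the left), released, and the job was handed in at about 20 s; the hand-in returned no verdict.

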